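# Shut the type case and lock its quarter-turn cam

## Task

Push the half-open lid of the wooden type case fully shut with your fingertips; then set your closed fingertips in the slot of the black-and-red cam fastener on the lid and turn it clockwise, as seen from above, to its stop, so that the lid is locked, and move clear. Lift nothing, do not raise the lid any further, and leave the things lying around the case where they are.

Things in the scene. Friction and masses are not known exactly. Their poses are not given: they have to be found in the camera images.
- case: open-topped light wood type case fixed to the table, 270 mm (its x) by 340 mm (its y), 70 mm high; origin at the centre of its underside, z up. Its -x side is the front, roughly towards the robot; the lid's hinge runs along the top of its +x side (hinge line at x +135 mm, z 70 mm in the case's frame)
- lid (a joint): angle of the plywood lid (275 mm from hinge to free edge, 344 wide, 10 thick): 0 is shut on the rim, its top face 80 mm above the table; positive is open, free edge raised. Starts 0.28 to 0.45 rad open. The hinge is stiff: the lid stays where it is left; a downward push of about 2 to 6 N near the free edge moves it
- lid_edge (a point): middle of the lid's free (front) edge, on its top face; moves with the lid, axes parallel to the case's when the lid is shut
- cam (a joint): angle of the cam fastener in the lid: 0 unlocked (slot parallel to the lid's free edge), grows clockwise seen from above, stops at 1.57 locked (slot running front to hinge, in line with two black bars on the lid). Starts at 0 to 0.35; stiff (0.15 N m: 5 N at 30 mm from the axis), stays where left. Below, a tongue swings under a keeper in the case: turned before the lid is shut, it lands on the keeper instead
- cam_slot (a point): centre of the slot's floor, on the cam's axis, 85 mm behind the lid's free edge, 84 mm above the table when shut. The cam: a black disc 108 mm across, 4 mm thick, with two parallel red bars 78 mm long, 14 wide, 18 high; the slot is the gap between them, 40 mm wide, 18 deep, open at the top and both ends. Turns with the cam: y along the slot, x across, z up
- bottle: clear plastic water bottle, 64 mm across, 200 mm tall, standing beside the case; not to be moved
- ink_tin: round ink tin with a red label, 76 mm across, 50 mm tall, beside the case; not to be moved
- type_round: brown wood printing block with a raised round ornament, 60 x 45 x 23 mm; not to be moved
- type_diamond: reddish wood printing block with a raised diamond ornament, 60 x 45 x 23 mm; not to be moved
- stick: steel composing stick, a flat tray 220 x 56 mm, about 19 mm high, lying beside the case; not to be moved
- mallet: wooden mallet lying beside the case; not to be moved
- furniture: dark wood spacing bar, 30 x 160 x 22 mm, lying in front of the case; not to be moved

How it is judged:
On the way, in this order (a step that is already met when the one before it is completed fails the run):
1. the lid is pushed fully shut (within 0.03 rad) while the cam is still unlocked (under 0.6 rad) (value of joint lid below 0.03 rad and value of joint cam below 0.6 rad), for 0.1 s.
2. with the lid shut, the cam is turned past 0.7 rad by the fingertips in its slot (value of joint lid below 0.03 rad and value of joint cam above 0.7 rad and x of the grasp point in the frame of cam_slot between -0.024 and 0.024 m and z of the grasp point in the frame of cam_slot below 0.036 m and contact force between the fingers and cam above 0.3 N), for 0.04 s.
At the end, for the whole second after the job is handed in: The lid is shut (within 0.03 rad), the cam is turned to its locked stop (over 1.45 rad of 1.57) and at rest, and each loose thing is within 25 mm of where it started (value of joint lid below 0.03 rad and value of joint cam above 1.45 rad and velocity of joint cam between -0.05 and 0.05 rad/s and distance of each of bottle, ink_tin, type_round, type_diamond, stick, mallet, furniture from where it was at the start of the episode below 0.025 m); the robot touches nothing.
It fails at once if the lid is lifted further open (beyond 0.5 rad) (value of joint lid above 0.5 rad).
It fails at once if a loose thing is lifted off the table (height (world z) of any of bottle, ink_tin, type_round, type_diamond, stick, mallet, furniture above 0.03 m).
It fails at once if a loose thing is shifted more than 40 mm or the bottle is knocked over (distance of any of bottle, ink_tin, type_round, type_diamond, stick, mallet, furniture from where it was at the start of the episode above 0.04 m or angle between bottle's own z axis and vertical above 0.5 rad).
It also fails if it takes over 45 s, if anything falls off the work surface, if the arm or the gripper's body presses on something with over 40 N, if the wrist force passes 120 N, or if a joint passes its speed limit or range.

## Robot

A 6-joint arm with a two-finger parallel gripper is mounted at the origin on the work surface. World frame = base frame: x ahead of the robot, y to its left, z up, the work surface at z = 0. Lengths are in m, angles in rad, forces in N, time in s.
With the tool pointing down it reaches from about 0.375 to 0.975 m from the base axis. Payload 3.8 kg.
Tool frame: the origin (TCP) lies midway between the tips of the shut fingers; the grasp point (between the pads) lies 19 mm behind it; z points along the fingers, y is the direction in which the jaws open and shut (so a half turn about z gives the same grasp; the last joint's range is limited). The gripper opens to 85 mm and grips with 20 to 120 N. Pads are 22 mm wide; open, the fingers measure 114 mm over their backs; the gripper's body (76 mm by 85 mm) begins 54 mm behind the grasp point. The pads swing forward as they close: fully open they stand 13 mm farther back than shut.
Start: joints at [-1.138, 0.264, 1.604, -0, 1.274, -0.037], TCP at [0.306, -0.602, 0.231] pointing down, gripper open.
Joint ranges: [-2.63, 2.63], [-0.94, 2.18], [0.31, 2.57], [-1.31, 4.45], [0, 2.66], [-2.55, 2.55]. Speed limits (rad/s): [2.57, 2.57, 3.14, 3.14, 3.14, 3.14].

## Interface

Orientations are given as a rotation vector (axis times angle).
In Python, from workcell import bot gives the robot as it stands.
- The arm moves only by the tool drive_tool, never from a script. Its argument "deltas" is a list of rows, each an object with "hand": the opening, from 0 (shut) to 1 (fully open); "offset": the shift along the world's x, y, z in cm, a list of three; "angular": the turn, a rotation vector about the world's x, y, z in degrees, a list of three. A call has 1 to 8 rows; each row is the pose to reach, as a shift and turn from the pose commanded when the call began; what a row does not reach only later rows make up. A row lasts 1/8 s, in which the tool goes at most 62.5 mm and 10.7 degrees, less where a joint would pass 70% of its speed; a pose out of reach is approached as far as the arm can. A call with a gripper value outside its range is refused whole. The fingers move at their own pace and stop on an object; "force" is the grip in N (left out, the last holds). Time passes only in rows, so rows that repeat a pose let the fingers close. It gives the time, the measured TCP pose, the force and the opening at its end, in the units of the state.
- bot.read_state(): the state, without advancing time (a new reading comes with each control period).
- bot.read_camera(name): name is "scene" or "top"; returns a dict with "frame" (400x640x3 uint8, blue, green, red), "mtx" (3x3 intrinsics, pixels), "k1" (the pictures are not rectified: a ray, as slopes to the right and down, at radius r is drawn at 1 + k1 r^2 times it, then the intrinsics apply), "R" (3x3) and "t" (3): a world point X has camera coordinates R X + t. Camera axes: x right, y down, z forward; pixel columns grow to the right and rows downward; lengths in m; the calibration is good to about 2 mm. A picture is of the moment at which its call begins. There is no depth.
- bot.finish_job(): hands the job in, once; it reports no verdict.
The state is a dict: "time": time; "q": joint angles; "joint_vel": joint speeds; "joint_torque": joint torques, N m; "tool_pos": TCP position; "tcp_rot": TCP orientation; "wrist_force": force on the tool from outside, world axes, zero at the start; "torque": the same for the moment, N m; "width": opening from 0.0 (shut) to 1.0 (fully open).
Only numpy, scipy, OpenCV 4.12 (cv2) and the standard library are available. Lean on these libraries where they do the work, as an engineer would, in place of code of your own. Each camera call takes 0.05 s, during which the arm holds its last target. There are 200 camera calls.

## Working session

There is one attempt and no reset: what is moved stays moved. The work goes in short steps, Python scripts to look and compute and a tool call to move; the robot and the scene stay as the last step left them, time stands still between calls to the robot, and variables do not carry over. Pictures are saved under pics/ and viewed, about 8 in all and at most 12, crops included, and the job is handed in when it is done.

Besides the shell and the picture viewer there is one more tool, called after "Call:" as a command line: name --argument value ..., lists and objects as JSON in quotes. drive_tool: Moves the arm, as the interface text tells. Its arguments: {"type":"object","properties":{"deltas":{"type":"array"},"force":{"type":"number"}},"required":["deltas"]}

```bash
mkdir -p pics; cat > h.py <<'E'
import numpy as np, cv2
from workcell import bot
def cam(n):
    return bot.read_camera(n)
def ray(c,uv):
    K=np.array(c["mtx"],float);R=np.array(c["R"]);t=np.array(c["t"]).ravel()
    d=np.array([c["k1"],0,0,0,0],float)
    p=cv2.undistortPoints(np.array([[uv]],float),K,d)[0,0]
    return -R.T@t, R.T@np.array([p[0],p[1],1])
def onz(c,uv,z):
    o,v=ray(c,uv); return o+v*(z-o[2])/v[2]
def tri(c1,p1,c2,p2):
    o1,v1=ray(c1,p1);o2,v2=ray(c2,p2)
    s=np.linalg.lstsq(np.stack([v1,-v2],1),o2-o1,rcond=None)[0]
    a=o1+s[0]*v1;b=o2+s[1]*v2
    return (a+b)/2,np.linalg.norm(a-b)
def proj(c,X):
    return cv2.projectPoints(np.array([X],float),cv2.Rodrigues(np.array(c["R"]))[0],np.array(c["t"],float),np.array(c["mtx"],float),np.array([c["k1"],0,0,0,0],float))[0].ravel()
E
python3 - <<'E'
from h import *
import pickle
for n in("scene","top"):
    c=cam(n);cv2.imwrite(f"pics/{n}0.png",c["frame"]);pickle.dump(c,open(f"{n}0.pkl","wb"))
    print(n,-np.array(c["R"]).T@np.array(c["t"]).ravel(),c["k1"])
print(bot.read_state())
E
```

```text
scene [ 1.38597439 -0.45208683  1.147979  ] -0.06775885442935768
top [0.3461365  0.00812378 1.30615739] -0.11586885300304824
{'time': 0.1, 'q': array([-1.13791242e+00,  2.64687158e-01,  1.60524765e+00, -7.92304338e-06,
        1.27371419e+00, -3.68876885e-02]), 'joint_vel': array([-0.0019324 , -0.0026599 , -0.00490681,  0.00094722, -0.00055634,
       -0.0001667 ]), 'joint_torque': array([ 5.52040001e-04, -5.16703320e+01, -3.68591595e+01, -1.67152137e-05,
        6.34586424e-03,  2.76326068e-05]), 'tool_pos': array([ 0.30528321, -0.60126864,  0.23007472]), 'tcp_rot': array([-3.05336715e+00, -7.30683548e-01,  6.46634143e-04]), 'wrist_force': array([-0.51586841,  0.39821994,  0.2077979 ]), 'torque': array([-0.0237388 , -0.01837226, -0.01888201]), 'width': 0.9994942035918774}
```

View pics/scene0.png

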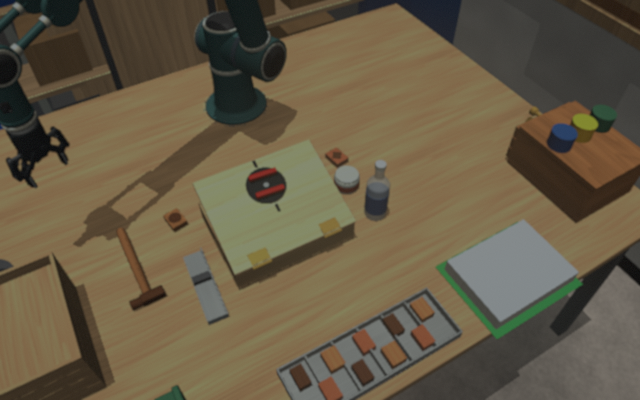

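View pics/top0.png

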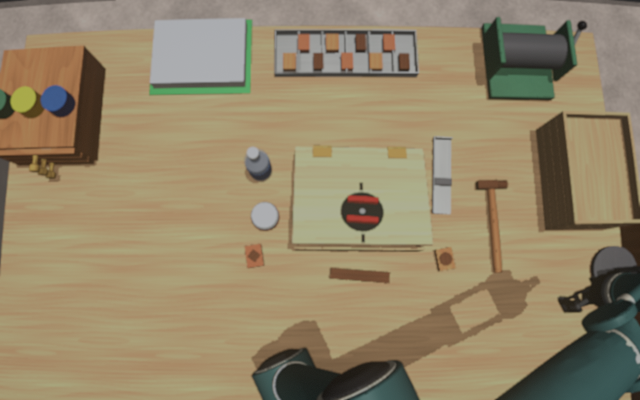

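Both views show the lid half open. In the top view its corners are at about (297,147), (424,150), (431,244) and (292,246), with the cam at (362,211). In the scene view the cam is at (266,185), and the front bar is away from the hinges, at (254,163).

```bash
python3 - <<'E'
from h import *
import pickle
C={n:pickle.load(open(n+"0.pkl","rb")) for n in("scene","top")}
box={"scene":(235,150,300,215),"top":(330,180,395,240)}
red={}
for n,c in C.items():
    f=c["frame"];x0,y0,x1,y1=box[n]
    hsv=cv2.cvtColor(f,cv2.COLOR_BGR2HSV)
    m=((hsv[...,0]<8)|(hsv[...,0]>172))&(hsv[...,1]>150)&(hsv[...,2]>70)
    mm=np.zeros(m.shape,np.uint8);mm[y0:y1,x0:x1]=m[y0:y1,x0:x1]*255
    k,l,s,ce=cv2.connectedComponentsWithStats(mm)
    red[n]=[ce[i] for i in range(1,k) if s[i,4]>20]; print(n,red[n],s[1:,4].tolist())
    for i in range(1,k):
        if s[i,4]>20: print(cv2.minAreaRect(np.argwhere(l==i)[:,::-1].astype(np.float32)))
    m=((hsv[...,0]>20)&(hsv[...,0]<40)&(hsv[...,1]<120)&(hsv[...,2]>90)).astype(np.uint8)*255
    print(hsv[160,320] if n=="top" else hsv[230,290], hsv[300,320])
    k,l,s,ce=cv2.connectedComponentsWithStats(m)
    i=l[225,320] if n=="top" else l[230,290]
    cs=max(cv2.findContours((l==i).astype(np.uint8),0,2)[0],key=cv2.contourArea)
    print(s[i],cv2.approxPolyDP(cv2.convexHull(cs),5,True).reshape(-1,2).tolist())
for i,a in enumerate(red["scene"]):
  for j,b in enumerate(red["top"]): print(i,j,tri(C["scene"],a,C["top"],b))
T=[("frontbar",(254,163),(363,238)),("backbar",(278,208),(362,185)),("FL",(309,145),(292,246)),("FR",(195,186),(431,244)),("BL",(352,223),(295,147)),("BR",(238,269),(425,149))]
for n,a,b in T: print(n,*tri(C["scene"],a,C["top"],b))
E
```

```text
scene [array([261.53424658, 173.59589041]), array([269.58787879, 190.62424242])] [146, 165]
((261.65301513671875, 173.38967895507812), (5.547914981842041, 27.50095558166504), 72.6459732055664)
((269.70001220703125, 190.59999084472656), (5.375870704650879, 29.4091796875), 71.56504821777344)
[ 35  67 138] [ 19 102 130]
[  192   112   269   163 12340] [[460, 112], [364, 216], [236, 274], [192, 185], [309, 138]]
top [array([362.12437811, 199.00995025]), array([361.96035242, 218.66960352])] [201, 227]
((362.0982666015625, 198.8292999267578), (30.12439727783203, 7.046642780303955), 3.3664605617523193)
((361.9879455566406, 218.70518493652344), (32.2383918762207, 7.046642780303955), 3.3664605617523193)
[ 31  51 174] [ 19  87 170]
[  100   119   429   133 18609] [[528, 131], [488, 248], [431, 251], [293, 243], [100, 135], [210, 120], [505, 120]]
0 0 (array([ 0.52802162, -0.12555933,  0.1929383 ]), np.float64(0.01893191959244932))
0 1 (array([ 0.48899115, -0.12027104,  0.15364772]), np.float64(0.00181574166673827))
1 0 (array([ 0.54052019, -0.12355211,  0.13785982]), np.float64(0.0012748754859871205))
1 1 (array([ 0.50020735, -0.11795017,  0.09477078]), np.float64(0.017479291756912735))
frontbar [ 0.44190823 -0.12106876  0.15263072] 0.0005557113304538122
backbar [ 0.58244894 -0.12495544  0.11122655] 0.0037513863455891716
FL [0.42721154 0.05437051 0.12348929] 0.002744307348576604
FR [ 0.42644577 -0.28954946  0.13903861] 0.003918706758630115
BL [0.69443972 0.04178333 0.0664933 ] 0.009942048155049009
BR [ 0.68542848 -0.29383639  0.08979563] 0.015743274229875984
```

Call:
drive_tool --deltas '[{"hand":0,"offset":[1.7,5.1,0],"angular":[0,0,9]},{"hand":0,"offset":[3.4,10.3,0],"angular":[0,0,18]},{"hand":0,"offset":[5.1,15.4,0],"angular":[0,0,27]},{"hand":0,"offset":[6.8,20.5,0],"angular":[0,0,36]},{"hand":0,"offset":[8.5,25.7,0],"angular":[0,0,45]},{"hand":0,"offset":[10.2,30.8,0],"angular":[0,0,54]},{"hand":0,"offset":[11.9,36,0],"angular":[0,0,63]},{"hand":0,"offset":[13.5,41,0],"angular":[0,0,72]}]' --force 40

```text
time: 1.1
tool_pos: [0.4406, -0.19, 0.2309]
tcp_rot: [-2.036, -2.392, -0.0]
wrist_force: [-0.3, -0.2, 0.4]
width: 0.0
```

Call:
drive_tool --deltas '[{"hand":0,"offset":[0,0,0],"angular":[0,0,10]},{"hand":0,"offset":[0,0,0],"angular":[0,0,20]},{"hand":0,"offset":[0,0,0],"angular":[0,0,30]},{"hand":0,"offset":[0,0,0],"angular":[0,0,40]},{"hand":0,"offset":[0,0,0],"angular":[0,0,50]},{"hand":0,"offset":[0,0,0],"angular":[0,0,60]},{"hand":0,"offset":[0,0,0],"angular":[0,0,70]},{"hand":0,"offset":[0,0,0],"angular":[0,0,78]}]'

```text
time: 2.1
tool_pos: [0.4402, -0.1917, 0.2308]
tcp_rot: [-0.077, -3.14, -0.001]
wrist_force: [0.1, -0.4, -0.4]
width: -0.001
```

Call:
drive_tool --deltas '[{"hand":0,"offset":[0,0,-3],"angular":[0,0,0]},{"hand":0,"offset":[0,0,-6],"angular":[0,0,0]},{"hand":0,"offset":[0,0,-7],"angular":[0,0,0]},{"hand":0,"offset":[0,0,-8],"angular":[0,0,0]},{"hand":0,"offset":[0,0,-9],"angular":[0,0,0]},{"hand":0,"offset":[0,0,-10],"angular":[0,0,0]},{"hand":0,"offset":[0,0,-11],"angular":[0,0,0]},{"hand":0,"offset":[0,0,-12],"angular":[0,0,0]}]'

```text
time: 3.1
tool_pos: [0.4406, -0.1919, 0.1107]
tcp_rot: [0.085, 3.14, -0.0]
wrist_force: [-1.2, 0.3, 2.6]
width: 0.001
```

Call:
drive_tool --deltas '[{"hand":0,"offset":[0,0,-1],"angular":[0,0,0]},{"hand":0,"offset":[0,0,-2],"angular":[0,0,0]},{"hand":0,"offset":[0,0,-2.5],"angular":[0,0,0]},{"hand":0,"offset":[0,0,-3],"angular":[0,0,0]},{"hand":0,"offset":[0,0,-3.1],"angular":[0,0,0]}]'

```text
time: 3.72
tool_pos: [0.4404, -0.1917, 0.08]
tcp_rot: [-0.085, -3.14, -0.0]
wrist_force: [-3.3, 0.7, 4.6]
width: -0.004
```

Contact was made on the way down. I'll press a little more, to a clear stop.

Call:
drive_tool --deltas '[{"hand":0,"offset":[0,0,-0.2],"angular":[0,0,0]},{"hand":0,"offset":[0,0,-0.3],"angular":[0,0,0]},{"hand":0,"offset":[0,0,-0.3],"angular":[0,0,0]}]'

```text
time: 4.1
tool_pos: [0.4404, -0.1918, 0.0799]
tcp_rot: [-0.084, -3.139, -0.001]
wrist_force: [-8.4, 3.5, 21.7]
width: 0.0
```

Call:
drive_tool --deltas '[{"hand":0,"offset":[0,0,4],"angular":[0,0,0]},{"hand":0,"offset":[-3,-6,8],"angular":[0,0,0]},{"hand":0,"offset":[-3,-12,10],"angular":[0,0,0]},{"hand":0,"offset":[-3,-16,12],"angular":[0,0,0]}]'

```text
time: 4.6
tool_pos: [0.4106, -0.3535, 0.1985]
tcp_rot: [0.084, 3.139, -0.001]
wrist_force: [0.6, 1.4, -0.2]
width: -0.002
```

```bash
python3 - <<'E'
from h import *
import pickle
C={}
for n in("scene","top"):
    c=C[n]=cam(n);pickle.dump(c,open(n+"1.pkl","wb"))
box={"scene":(225,155,300,230),"top":(330,180,395,245)}
red={}
for n,c in C.items():
    f=c["frame"];x0,y0,x1,y1=box[n]
    hsv=cv2.cvtColor(f,cv2.COLOR_BGR2HSV)
    m=((hsv[...,0]<8)|(hsv[...,0]>172))&(hsv[...,1]>150)&(hsv[...,2]>70)
    mm=np.zeros(m.shape,np.uint8);mm[y0:y1,x0:x1]=m[y0:y1,x0:x1]*255
    k,l,s,ce=cv2.connectedComponentsWithStats(mm)
    red[n]=[ce[i] for i in range(1,k) if s[i,4]>20]
    for i in range(1,k):
        if s[i,4]>20:
            r=cv2.minAreaRect(np.argwhere(l==i)[:,::-1].astype(np.float32));b=cv2.boxPoints(r)
            W=[onz(c,p,.1)[:2] for p in b]
            e=max(((W[j]-W[(j+1)%4]) for j in range(4)),key=np.linalg.norm)
            print(n,ce[i],s[i,4],"len",np.linalg.norm(e),"yawdeg",np.degrees(np.arctan2(e[1],e[0])), "ctr z.1",onz(c,ce[i],.1))
for i,a in enumerate(red["scene"]):
  for j,b in enumerate(red["top"]): print(i,j,tri(C["scene"],a,C["top"],b))
v=np.hstack([cv2.resize(C["scene"]["frame"][120:300,170:370],(400,360)),cv2.resize(C["top"]["frame"][130:310,270:470],(400,360))])
cv2.imwrite("pics/shut.png",v)
E
```

```text
scene [261.328 185.28 ] 125 len 0.07457962105495032 yawdeg -95.09961439150598 ctr z.1 [ 0.47964667 -0.12275532  0.1       ]
scene [268.7037037  198.31481481] 162 len 0.07814063678553455 yawdeg -95.63749816207144 ctr z.1 [ 0.53205671 -0.12603058  0.1       ]
```

View pics/shut.png

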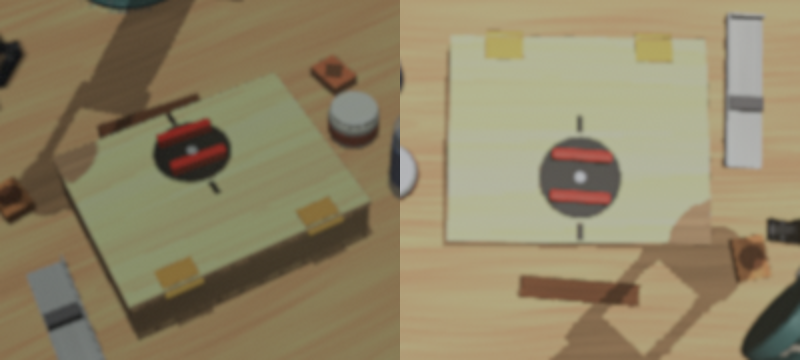

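The lid is shut: the shadow gap is gone, and the force rose to 22 N at z 0.080. The cam's white centre dot is at top (360,218.5) and scene (266,195). Next I'll refine the slot.

```bash
python3 - <<'E'
from h import *
import pickle
C={n:pickle.load(open(n+"1.pkl","rb")) for n in("scene","top")}
c=C["top"];hsv=cv2.cvtColor(c["frame"],cv2.COLOR_BGR2HSV)
mm=np.zeros(hsv.shape[:2],np.uint8);h=hsv[190:250,335:390]
mm[190:250,335:390]=(((h[...,0]<8)|(h[...,0]>172))&(h[...,1]>100))*255
k,l,s,ce=cv2.connectedComponentsWithStats(mm)
for i in range(1,k):
    if s[i,4]>20:
        p=np.argwhere(l==i)[:,::-1]; W=np.array([onz(c,q,.106)[:2] for q in p])
        d=np.linalg.svd(W-W.mean(0))[2][0];print(s[i,4],ce[i],W.mean(0),np.ptp(W@d),"yaw",np.degrees(np.arctan2(*d[::-1])))
for n,p0 in(("top",(360,218)),("scene",(266,195))):
    f=cv2.cvtColor(C[n]["frame"],cv2.COLOR_BGR2GRAY).astype(float);x,y=p0
    w=f[y-4:y+5,x-4:x+5];w=np.clip(w-np.median(w)-10,0,None);Y,X=np.mgrid[y-4:y+5,x-4:x+5]
    u=((w*X).sum()/w.sum(),(w*Y).sum()/w.sum());print(n,u,onz(C[n],u,.084))
for q in((359.5,192),(360,245.5)): print(onz(c,q,.08))
print(onz(c,(293,251),.08),onz(c,(425,251.5),.08))
E
```

```text
191 [360.59685864 207.16753927] [ 0.52495252 -0.12203666] 0.07726088359505708 yaw -94.99240232319109
195 [359.53333333 227.85128205] [ 0.47183256 -0.11789534] 0.07929637714351437 yaw -94.41993213593209
top (np.float64(359.60473269062226), np.float64(218.04206836108676)) [ 0.49971179 -0.12104862  0.084     ]
scene (np.float64(265.59134615384613), np.float64(194.8846153846154)) [ 0.50364135 -0.12295956  0.084     ]
[ 0.56916153 -0.12306403  0.08      ]
[ 0.42875817 -0.12063898  0.08      ]
[0.41672244 0.0522687  0.08      ] [ 0.41056935 -0.28981643  0.08      ]
```

Call:
drive_tool --deltas '[{"hand":0,"offset":[2,5,-1],"angular":[0,0,0]},{"hand":0,"offset":[4,10,-2],"angular":[0,0,0]},{"hand":0,"offset":[6.5,15,-3],"angular":[0,0,-1]},{"hand":0,"offset":[8.8,20.4,-4],"angular":[0,0,-2]},{"hand":0,"offset":[8.8,20.4,-5],"angular":[0,0,-2]},{"hand":0,"offset":[8.8,20.4,-5],"angular":[0,0,-2]}]'

```text
time: 5.45
tool_pos: [0.4976, -0.147, 0.146]
tcp_rot: [-0.136, -3.136, -0.001]
wrist_force: [-0.3, -0.8, -0.2]
width: 0.001
```

```bash
python3 - <<'E'
from h import *
s=bot.read_state();print(s["tool_pos"],s["q"])
c=cam("scene");v=cv2.resize(c["frame"][130:250,200:340],(560,480));
for z in(.106,.084):
    u=proj(c,[.500,-.121,z]);print(u,(u-[200,130])*4)
cv2.imwrite("pics/over.png",v)
C=np.array([.5,-.121]);P=np.array([.498,-.148])
for a in range(0,90,8):
    f=np.radians(-95-a);p=C+.027*np.array([np.cos(f),np.sin(f)])+.010*np.array([np.sin(f),-np.cos(f)])
    print(a,np.round((p-P)*100,1))
E
```

```text
[ 0.4975887  -0.14702655  0.145957  ] [-3.35121110e-01  4.15198208e-02  2.02328771e+00 -3.22331196e-04
  1.07917086e+00 -1.81880705e+00]
[264.97110848 188.37671108] [259.88443392 233.50684432]
[265.65435919 193.74508112] [262.61743675 254.98032449]
0 [-1.   0.1]
8 [-1.4  0.3]
16 [-1.7  0.5]
24 [-2.   0.8]
32 [-2.2  1.1]
40 [-2.4  1.5]
48 [-2.6  1.9]
56 [-2.6  2.3]
64 [-2.7  2.7]
72 [-2.7  3.1]
80 [-2.6  3.5]
88 [-2.4  3.8]
```

View pics/over.png

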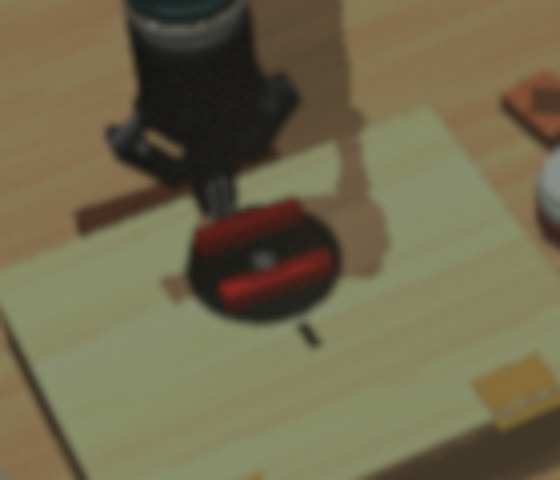

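The fingertips, at crop (218,213), hang 4 cm above the right end of the slot, and the dot at (262,257) matches its predicted pixel. I'm going down now.

Call:
drive_tool --deltas '[{"hand":0,"offset":[0,0,-2],"angular":[0,0,0]},{"hand":0,"offset":[0,0,-3.5],"angular":[0,0,0]},{"hand":0,"offset":[0,0,-4.5],"angular":[0,0,0]},{"hand":0,"offset":[0,0,-5.5],"angular":[0,0,0]},{"hand":0,"offset":[0,0,-5.5],"angular":[0,0,0]}]'

```text
time: 6.12
tool_pos: [0.4978, -0.1478, 0.0914]
tcp_rot: [-0.14, -3.137, -0.001]
wrist_force: [-0.0, 0.0, 0.4]
width: -0.001
```

In the slot with no contact. Now the first part of the arc.

Call:
drive_tool --deltas '[{"hand":0,"offset":[-0.6,0.1,0],"angular":[0,0,0]},{"hand":0,"offset":[-1.0,0.1,0],"angular":[0,0,0]},{"hand":0,"offset":[-1.2,0.2,0],"angular":[0,0,-4]},{"hand":0,"offset":[-1.4,0.3,0],"angular":[0,0,-8]},{"hand":0,"offset":[-1.6,0.4,0],"angular":[0,0,-12]},{"hand":0,"offset":[-1.7,0.5,0],"angular":[0,0,-16]}]'

```text
time: 6.88
tool_pos: [0.4833, -0.1436, 0.0932]
tcp_rot: [0.577, 3.083, -0.002]
wrist_force: [4.1, -2.6, -3.0]
width: -0.005
```

Call:
drive_tool --deltas '[{"hand":0,"offset":[-0.3,0.3,-0.1],"angular":[0,0,-8]},{"hand":0,"offset":[-0.5,0.6,-0.2],"angular":[0,0,-16]},{"hand":0,"offset":[-0.7,1.0,-0.2],"angular":[0,0,-24]},{"hand":0,"offset":[-0.9,1.4,-0.2],"angular":[0,0,-32]},{"hand":0,"offset":[-0.9,1.8,-0.2],"angular":[0,0,-40]}]'

```text
time: 7.5
tool_pos: [0.474, -0.1264, 0.092]
tcp_rot: [1.599, 2.698, -0.002]
wrist_force: [0.3, -4.8, 1.7]
width: 0.003
```

```bash
python3 - <<'E'
from h import *
c=cam("scene");t=cam("top")
cv2.imwrite("pics/mid.png",np.hstack([cv2.resize(c["frame"][140:240,210:330],(400,333)),cv2.resize(t["frame"][160:260,300:420],(400,333))]))
E
```

```text
(no output)
```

View pics/mid.png

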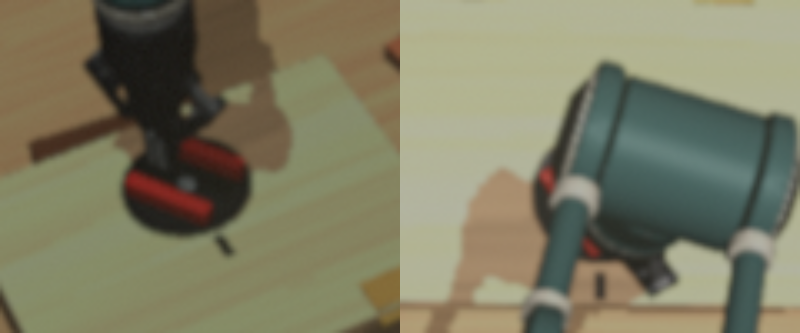

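The cam has turned to roughly 55°, with the fingertips in the slot between the red bars (scene crop (160,150)). I'll carry on to the stop.

Call:
drive_tool --deltas '[{"hand":0,"offset":[-0.1,0.4,0],"angular":[0,0,-8]},{"hand":0,"offset":[-0.1,0.8,0],"angular":[0,0,-16]},{"hand":0,"offset":[-0.1,1.2,0],"angular":[0,0,-24]},{"hand":0,"offset":[0,1.5,0],"angular":[0,0,-30]},{"hand":0,"offset":[0,1.6,0],"angular":[0,0,-30]},{"hand":0,"offset":[0,1.7,0],"angular":[0,0,-30]}]'

```text
time: 8.35
tool_pos: [0.4754, -0.1104, 0.0919]
tcp_rot: [2.232, 2.199, 0.002]
wrist_force: [4.8, -8.8, -0.6]
width: -0.002
```

Call:
drive_tool --deltas '[{"hand":0,"offset":[0,0.2,0],"angular":[0,0,0]},{"hand":0,"offset":[0,0.4,0],"angular":[0,0,0]},{"hand":0,"offset":[0,0.4,0],"angular":[0,0,0]}]'

```text
time: 8.72
tool_pos: [0.4755, -0.1099, 0.092]
tcp_rot: [2.226, 2.198, -0.005]
wrist_force: [4.4, -23.0, -2.9]
width: -0.006
```

It's at the hard stop: 23 N and no more movement. I'll back off to mid-slot, rise and clear.

Call:
drive_tool --deltas '[{"hand":0,"offset":[0,-0.7,0],"angular":[0,0,0]},{"hand":0,"offset":[0,-1.1,0],"angular":[0,0,0]},{"hand":0,"offset":[0,-1.1,2],"angular":[0,0,0]},{"hand":0,"offset":[0,-1.1,6],"angular":[0,0,0]},{"hand":0,"offset":[-1,-6,11],"angular":[0,0,0]},{"hand":0,"offset":[-3,-12,14],"angular":[0,0,0]},{"hand":0,"offset":[-5,-18,14],"angular":[0,0,0]},{"hand":0,"offset":[-5,-24,14],"angular":[0,0,0]}]'

```text
time: 9.72
tool_pos: [0.4226, -0.3333, 0.2312]
tcp_rot: [2.24, 2.202, 0.002]
wrist_force: [1.1, 0.1, -0.1]
width: 0.003
```

```bash
python3 - <<'E'
from h import *
c=cam("scene");t=cam("top")
hsv=cv2.cvtColor(t["frame"],cv2.COLOR_BGR2HSV)
mm=np.zeros(hsv.shape[:2],np.uint8);h=hsv[190:250,335:390]
mm[190:250,335:390]=(((h[...,0]<8)|(h[...,0]>172))&(h[...,1]>100))*255
k,l,s,ce=cv2.connectedComponentsWithStats(mm)
for i in range(1,k):
    if s[i,4]>20:
        W=np.array([onz(t,q,.106)[:2] for q in np.argwhere(l==i)[:,::-1]])
        d=np.linalg.svd(W-W.mean(0))[2][0];print(ce[i],W.mean(0),"yaw",np.degrees(np.arctan2(*d[::-1])))
cv2.imwrite("pics/end.png",np.hstack([c["frame"][100:340,90:450],t["frame"][110:350,220:580]]))
print(bot.read_state()["wrist_force"])
E
```

```text
[349.52486188 217.40883978] [ 0.49893289 -0.09300422] yaw 178.35415721144128
[370.45555556 217.99444444] [ 0.49680672 -0.14652555] yaw 178.5496484471037
[-0.03987952  0.51707039  0.25651603]
```

View pics/end.png

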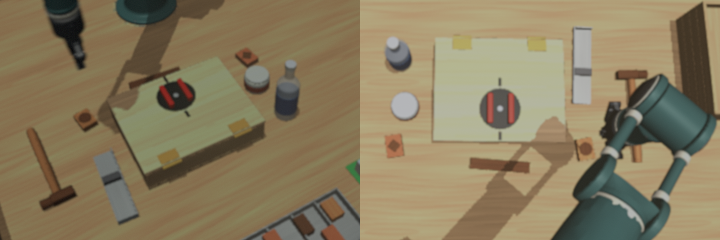

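The lid is shut and the bars (yaw -1.5°) line up with the black marks (case about -1°). The loose things are where they were, and the arm is clear.

```bash
python3 -c "
from workcell import bot
print(bot.finish_job())"
```

```text
the job is handed in; nothing more can be done
None
```

The lid is shut, the cam is turned to its locked stop, and the job is handed in. It took about 10 s of the 45 s allowed. The hand-in reports no verdict, so these are my own last checks:

- **Lid:** I pushed it down with closed fingertips near the free edge until it stopped at z 0.080 with about 22 N. The pictures afterwards show it shut.
- **Cam:** I set the closed fingertips in the right-hand end of the slot and swept them clockwise until they met a hard stop at about 23 N with no more movement. The red bars then measured -1.5° yaw against about -1° for the case, so the slot is in line with the black bars.
- **Surroundings:** The final picture shows the loose things where they started, judged by eye and not measured. The arm is clear, with no force at the wrist.

My early measurement of the lid's front corners was 2–3 cm lower than the black-bar measurement and uneven from left to right. I took the lid angle from the bars instead, about 0.29 rad. No other check failed or disagreed.

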